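Free the crucible from behind the reagent bottles and load the carrier

ROBOT

A 7-joint arm with a two-finger parallel gripper is mounted at the origin on a cart in front of the work surface, level with it; the furniture and walls round the work are solid. World frame = base frame: x ahead of the robot, y to its left, z up, the work surface at z = 0. Lengths are in m, angles in rad, forces in N, time in s.
With the tool pointing down it reaches from about 0.425 to 0.825 m from the base axis. Payload 3.6 kg.
Tool frame: the origin (TCP) lies where the fingers leave the gripper's body, on its centre line; the fingertips stand 73 mm ahead of it and the grasp point (between the pads) lies 54 mm ahead of it; z points along the fingers, y is the line along which they close (so a half turn about z gives the same grasp; the last joint's range is limited). The gripper opens to 85 mm and grips with 20 to 120 N. Pads are 22 mm wide; open, the fingers measure 114 mm over their backs; the gripper's body (76 mm by 85 mm) begins 54 mm behind the grasp point. The pads swing forward as they close: fully open they stand 13 mm farther back than shut.
Start: joints at [1.075, 0.615, -0.013, 1.423, 0.008, 1.103, -0.04], TCP at [0.294, -0.58, 0.304] pointing down, gripper open.
Joint ranges: [-3.12, 3.12], [-0.3, 2.06], [-1.34, 1.32], [0.26, 2.42], [-1.36, 4.5], [0.01, 1.98], [-2.84, 2.84]. Speed limits (rad/s): [2.79, 2.79, 3.14, 3.14, 3.14, 3.14, 3.14].

INTERFACE

Orientations are given as a unit quaternion [x, y, z, w].
In Python, from station import arm, snapshot, camera_info, ticket gives the robot as it stands. Calls block until the motion is done:
- arm.movep(position, orientation): joint-space move of the TCP to a pose.
- arm.line_to(position, velocity=0.15, ori=None): straight line of the TCP; ori=None keeps the orientation; velocity is the mean speed in m/s.
- arm.move_j(angles): joint-space move.
- arm.move_gripper(opening, effort=None): opening from 0.0 (shut) to 1.0 (fully open); effort is the grip in N (None keeps the last); returns when the fingers have stopped.
- arm.pause(seconds).
- arm.ik(position, orientation): joint angles nearest the present ones, or None.
- snapshot(name): name is "side" or "top" or "wrist"; returns the picture (400x640x3 uint8, blue, green, red); there is no depth.
- camera_info(name): a dict with "fx", "fy", "cx", "cy" (pixels), "dist_coeffs" ([k1, k2, p1, p2, k3] as OpenCV has them; the pictures are not rectified), "R" (3x3) and "t" (3): a world point X has camera coordinates R X + t; the wrist camera has in their place "T_tool_cam" (4x4, takes a point from camera to tool coordinates, whose origin is the TCP and whose axes are the flange's). Camera axes: x right, y down, z forward; pixel columns grow to the right and rows downward; lengths in m; the calibration is good to about 2 mm. A picture is of the moment at which its call begins: read the wrist's pose just before it. camera_info takes no time and is no camera call.
A pose or a line that the arm cannot do raises arm.MotionError and nothing moves.
- ticket.finish_job(): hands the job in; it is judged then, once.
Readings, each from a call of its own:
- arm.read_time(): time.
- arm.read_joint_positions(): joint angles.
- arm.read_dq(): joint speeds.
- arm.read_effort(): joint torques, N m.
- arm.read_tool_pos(): TCP position.
- arm.read_eef_rot(): TCP orientation.
- arm.read_ft_force(): force on the tool from outside, world axes, zero at the start.
- arm.read_wrist_torque(): the same for the moment, N m.
- arm.read_opening(): opening from 0.0 (shut) to 1.0 (fully open).
- arm.read_finger_force(): force on a finger pad.
Only numpy, scipy, OpenCV 4.12 (cv2) and the standard library are available. Lean on these libraries where they do the work, as an engineer would, in place of code of your own. Each camera call takes 0.05 s, during which the arm holds its last target. There are 200 camera calls.

TASK

The crucible on the round stand has to go into the crucible carrier, but the three bottles crowd it in: first lift the jar, the dropper bottle and the vial off the stand and park all three upright in the spill tray, leaving the crucible where it is. Then seat the crucible upright in the carrier's well while the bottles are still in the tray, and last put each bottle back, fully down, in its own socket (the one it came from: green for the green-capped jar, black for the dropper bottle, white for the white-capped vial). Tip nothing over and leave the little ceramic boat where it lies.

Things in the scene. Friction and masses are not known exactly. Their poses are not given: they have to be found in the camera images.
- jar: brown round jar with a green screw cap, 48 mm across, 80 mm high, upright, about 85 g. Origin: centre of its underside; z up. Grip it across the body or cap, about 45 to 70 mm above the origin. Stands in the green socket at the start
- dropper: amber dropper bottle with a picture label, black collar and black rubber bulb, glass body 33 mm across up to 65 mm high, 102 mm high over the bulb, about 70 g. Origin: centre of its underside; z up. Grip the glass about 60 mm above the origin: the 13 mm bulb then has room between the fingers. Stands in the black socket at the start
- vial: clear glass vial with a white ribbed screw cap and grey powder in it, 30 mm across, 76 mm high, upright, 22 g. Origin: centre of its underside; z up. Grip it about 45 to 65 mm above the origin. Stands in the white socket at the start
- crucible: open cream ceramic crucible, 34 mm across the rim, tapering to 22 mm at the foot, 36 mm high, 28 g. Origin: centre of its underside; z up. Grip the outside of the rim, about 34 mm above the origin. Starts on a pad on the stand, 12 mm above the bench, a bottle before it and one to either side, each 53 mm away between centres; grip each bottle across the line from it to the crucible
- jar_socket: green cup socket fixed on the round grey stand (disc 184 mm across, top 8 mm above the bench); 65 mm across its flared lip, 14 mm high, bore 54 mm, flaring by 3 mm all round over its top 5 mm. Origin: centre of its underside, on the disc; z up. Inner floor 4 mm above the origin. Home of the green-capped jar, which starts in it; sockets change places between starts
- dropper_socket: black cup socket fixed on the round grey stand (disc 184 mm across, top 8 mm above the bench); 51 mm across its flared lip, 14 mm high, bore 40 mm, flaring by 3 mm all round over its top 5 mm. Origin: centre of its underside, on the disc; z up. Inner floor 4 mm above the origin. Home of the dropper bottle, which starts in it; sockets change places between starts
- vial_socket: white cup socket fixed on the round grey stand (disc 184 mm across, top 8 mm above the bench); 48 mm across its flared lip, 14 mm high, bore 37 mm, flaring by 3 mm all round over its top 5 mm. Origin: centre of its underside, on the disc; z up. Inner floor 4 mm above the origin. Home of the white-capped vial, which starts in it; sockets change places between starts
- tray: shallow steel spill tray fixed on a pale blue bench liner, 116 mm (its x) by 200 mm (its y) outside, walls 3 mm thick and 16 mm high, floor 3 mm above the origin. Origin: centre of its underside; x and y along its sides, z up. Empty at the start; the three bottles fit in a row along y, 62 mm apart
- carrier: dark metal block fixed on the same liner, 64 mm (its x) by 76 mm (its y) by 20 mm high, with a black knob on a short pin at its +y end (out to 62 mm from the centre). Round well in the middle of its top: bore 34 mm, 3 mm chamfer, 12 mm deep, floor 8 mm above the origin. Origin: centre of its underside; z up. The well is empty at the start
- boat: small narrow cream-white ceramic combustion boat, 73 by 16 by 10 mm, lying on the stand behind the crucible. Origin: centre of its underside, long axis y. Not to be moved
Not all that is in view belongs to the job. There is more than one size of the crucible; the one meant has the size given above.

How it is judged:
By the outcome, as a careful person would: the job done as asked, in the order asked, and still so for the second after the job is handed in, with the robot touching nothing.
It also fails if it takes over 144 s, if anything falls off the work surface, if the arm or the gripper's body presses on something with over 40 N, if the wrist force passes 120 N, or if a joint passes its speed limit or range.

## Working session

There is one attempt and no reset: what is moved stays moved. The work goes in short steps, each a Python script; the robot and the scene stay as the last script left them, time stands still between calls to the robot, and variables do not carry over. Pictures are saved under pics/ and viewed, at most 14 in all, crops included, and the job is handed in when it is done.

```bash
ls; mkdir -p pics; python3 - <<'E'
from station import arm,snapshot,camera_info
import cv2
for n in("top","side"):
    cv2.imwrite(f"pics/{n}0.png",snapshot(n))
    c=camera_info(n);print(n,c)
print(camera_info("wrist"))
print(arm.read_tool_pos(),arm.read_eef_rot(),arm.read_time())
E
```

```text
pics
top {'fx': 450.5428642357496, 'fy': 450.5428642357496, 'cx': 318.34499318841915, 'cy': 207.54635738657973, 'dist_coeffs': array([-0.04952057,  0.        ,  0.        ,  0.        ,  0.        ]), 'R': array([[ 0.02658857, -0.99964179, -0.00305627],
       [-0.9940653 , -0.02611737, -0.10560337],
       [ 0.10548572,  0.00584598, -0.99440363]]), 't': array([-0.05967335,  0.56119607,  1.0716496 ])}
side {'fx': 430.1302801913478, 'fy': 430.1302801913478, 'cx': 317.2490111706839, 'cy': 198.13378896384833, 'dist_coeffs': array([0.04071209, 0.        , 0.        , 0.        , 0.        ]), 'R': array([[ 0.96545285,  0.26018026, -0.01438853],
       [ 0.15874898, -0.63106279, -0.7593145 ],
       [-0.20663871,  0.73079818, -0.65056472]]), 't': array([-0.53434131, -0.07483585,  1.07035537])}
{'fx': 306.7275801901203, 'fy': 306.7275801901203, 'cx': 321.5175119014557, 'cy': 194.60574481397165, 'dist_coeffs': array([-0.04732901,  0.        ,  0.        ,  0.        ,  0.        ]), 'T_tool_cam': array([[-6.17241598e-04, -9.65458078e-01, -2.60557708e-01,
         6.55611806e-02],
       [ 9.99999530e-01, -4.01025813e-04, -8.82981734e-04,
        -5.88337874e-04],
       [ 7.47991482e-04, -2.60558130e-01,  9.65457871e-01,
        -6.95639629e-02],
       [ 0.00000000e+00,  0.00000000e+00,  0.00000000e+00,
         1.00000000e+00]])}
[ 0.29405635 -0.57909842  0.30284412] [ 9.72526243e-01  2.32790331e-01 -2.70992418e-04 -1.13766650e-03] 0.1
```

View pics/top0.png

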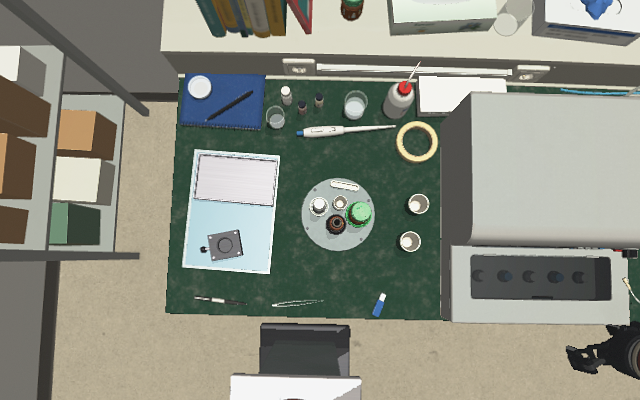

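View pics/side0.png

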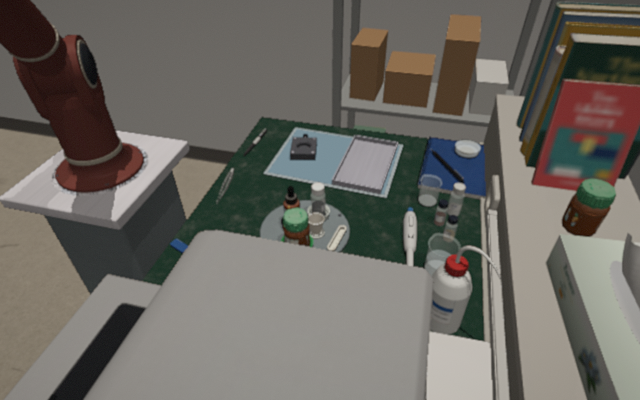

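The top view shows the stand at about (338,214), with the vial at (318,206), jar (359,213), dropper (336,225), crucible (340,202), boat (345,185), tray (236,179) and carrier (225,245). A tall furnace stands to the right, x>440 px. Next I enlarge the crops.

```bash
python3 - <<'E'
import cv2
im=cv2.imread("pics/top0.png")
a=cv2.resize(im[172:256,296:380],None,fx=7,fy=7,interpolation=cv2.INTER_CUBIC)
cv2.imwrite("pics/cA.png",a[:588])
b=cv2.resize(im[145:277,178:286],None,fx=4.5,fy=4.5,interpolation=cv2.INTER_CUBIC)
cv2.imwrite("pics/cB.png",b)
E
```

```text
(no output)
```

View pics/cA.png

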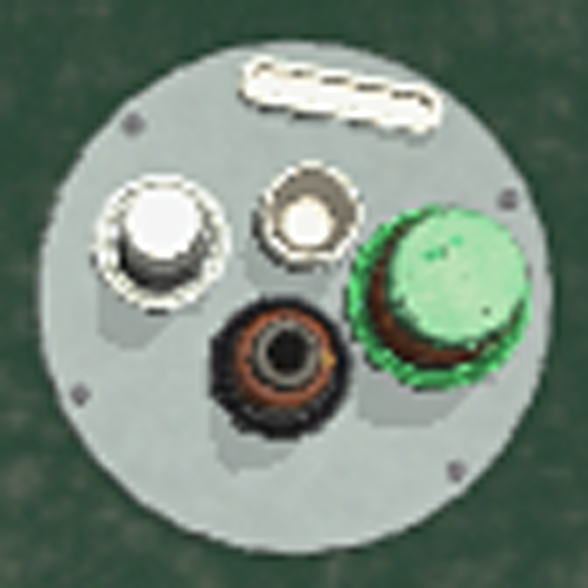

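View pics/cB.png

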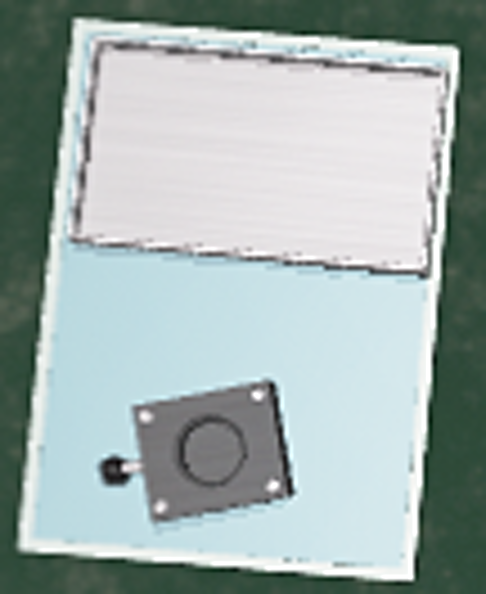

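```bash
cat > h.py <<'E'
from station import arm,snapshot,camera_info,ticket
import numpy as np,cv2
from scipy.spatial.transform import Rotation as Rn
def ray(c,uv):
    K=np.array([[c["fx"],0,c["cx"]],[0,c["fy"],c["cy"]],[0,0,1]])
    p=cv2.undistortPoints(np.array([[uv]],float),K,c["dist_coeffs"])[0,0]
    return np.array([p[0],p[1],1])
def pix(name,uv,z,pose=None):
    c=camera_info(name); d=ray(c,uv)
    if name=="wrist":
        p,q=pose; R=Rn.from_quat(q).as_matrix();T=c["T_tool_cam"]
        o=np.array(p)+R@T[:3,3]; d=R@T[:3,:3]@d
    else: o=-c["R"].T@c["t"]; d=c["R"].T@d
    return o+d*(z-o[2])/d[2]
def quat(yaw): # tool down, closing axis (tool y) direction at world angle yaw
    y=np.array([np.cos(yaw),np.sin(yaw),0]);z=np.array([0,0,-1.]);x=np.cross(y,z)
    return Rn.from_matrix(np.c_[x,y,z]).as_quat()
E
python3 - <<'E'
from h import *
A=dict(vsock=(162,243,.022),jsock=(437,297,.022),dsock=(281,367,.022),cruc=(311,215,.048),disc=(295,297,.008),vtop=(161,222,.088),jtop=(459,272,.092),dtop=(288,350,.114),boat=(341,95,.018),b1=(246,80,.018),b2=(437,112,.018))
B=dict(t1=(97,41,.016),t2=(447,72,.016),t3=(430,276,.016),t4=(72,242,.016),c1=(134,408,.02),c2=(272,381,.02),c3=(293,494,.02),c4=(155,521,.02),well=(212,451,.02),knob=(112,470,.02))
P={}
for D,(ox,oy,s) in((A,(296,172,7)),(B,(178,145,4.5))):
    for k,(u,v,z) in D.items():
        P[k]=pix("top",(ox+(u+.5)/s-.5,oy+(v+.5)/s-.5),z);print(k,P[k].round(4))
for k in("vsock","jsock","dsock","vtop","jtop","dtop"):print(k,np.linalg.norm((P[k]-P["cruc"])[:2]))
print(np.linalg.norm(P['t1']-P['t2']),np.linalg.norm(P['t1']-P['t4']),np.linalg.norm(P['c1']-P['c2']),np.linalg.norm(P['c1']-P['c4']))
print(sum(P['t%d'%i] for i in(1,2,3,4))/4,sum(P['c%d'%i] for i in(1,2,3,4))/4)
E
```

```text
vsock [ 0.5665 -0.0456  0.022 ]
jsock [ 0.55   -0.1426  0.022 ]
dsock [ 0.5239 -0.0884  0.022 ]
cruc [ 0.5747 -0.0967  0.048 ]
disc [ 0.55   -0.0933  0.008 ]
vtop [ 0.5663 -0.0454  0.088 ]
jtop [ 0.5519 -0.1439  0.092 ]
dtop [ 0.523  -0.0875  0.114 ]
boat [ 0.6214 -0.1077  0.018 ]
b1 [ 0.6259 -0.0738  0.018 ]
b2 [ 0.6162 -0.1418  0.018 ]
t1 [0.6925 0.259  0.016 ]
t2 [0.6795 0.0621 0.016 ]
t3 [0.5651 0.0673 0.016 ]
t4 [0.5788 0.2666 0.016 ]
c1 [0.4879 0.2262 0.02  ]
c2 [0.5047 0.1511 0.02  ]
c3 [0.4436 0.137  0.02  ]
c4 [0.4269 0.2116 0.02  ]
well [0.4657 0.1823 0.02  ]
knob [0.4538 0.2366 0.02  ]
vsock 0.05173031543302598
jsock 0.05218316867212668
dsock 0.05143810513891136
vtop 0.051939164234772406
jtop 0.05248706320353994
dtop 0.05252951394993212
0.19735857080193106 0.1139043858040455 0.0769297182418834 0.06272559405690331
[0.62895966 0.16374295 0.016     ] [0.46576079 0.18149643 0.02      ]
```

The points agree with the stated sizes: the sockets are about 52 mm from the crucible, the tray measures 197×114 mm and the carrier 77×63 mm. The start route passes the furnace, so I check its height first.

```bash
python3 - <<'E'
from h import *
im=cv2.imread("pics/top0.png");s=cv2.imread("pics/side0.png")
a=cv2.resize(im[80:340,420:640],(508,600));b=cv2.resize(s[220:400,0:90*1],(292,584))
b=cv2.copyMakeBorder(b,0,16,0,0,cv2.BORDER_CONSTANT)
cv2.imwrite("pics/cC.png",cv2.hconcat([a,b]))
for n in("top","side"):
    c=camera_info(n);print(-c["R"].T@c["t"])
for z in(0,.1,.2,.3,.4,.5):print(z,pix("side",(205,235),z),pix("top",(443,240),z),pix("top",(445,320),z),pix("top",(472,95),z))
E
```

```text
[ 0.44640844 -0.05125985  1.12473407]
[ 0.74893831 -0.69041482  0.63182311]
0 [ 0.35454441 -0.1496051   0.        ] [ 0.49236055 -0.3582735   0.        ] [ 0.29574734 -0.36358325  0.        ] [ 0.87038939 -0.43621019  0.        ]
0.1 [ 0.41696598 -0.23520022  0.1       ] [ 0.48827495 -0.33097694  0.1       ] [ 0.3091426  -0.33581461  0.1       ] [ 0.83269329 -0.40198429  0.1       ]
0.2 [ 0.47938755 -0.32079533  0.2       ] [ 0.48418935 -0.30368039  0.2       ] [ 0.32253786 -0.30804596  0.2       ] [ 0.79499718 -0.36775839  0.2       ]
0.3 [ 0.54180912 -0.40639045  0.3       ] [ 0.48010375 -0.27638383  0.3       ] [ 0.33593313 -0.28027732  0.3       ] [ 0.75730107 -0.33353249  0.3       ]
0.4 [ 0.60423069 -0.49198556  0.4       ] [ 0.47601816 -0.24908728  0.4       ] [ 0.34932839 -0.25250867  0.4       ] [ 0.71960497 -0.2993066   0.4       ]
0.5 [ 0.66665226 -0.57758068  0.5       ] [ 0.47193256 -0.22179072  0.5       ] [ 0.36272366 -0.22474003  0.5       ] [ 0.68190886 -0.2650807   0.5       ]
```

View pics/cC.png

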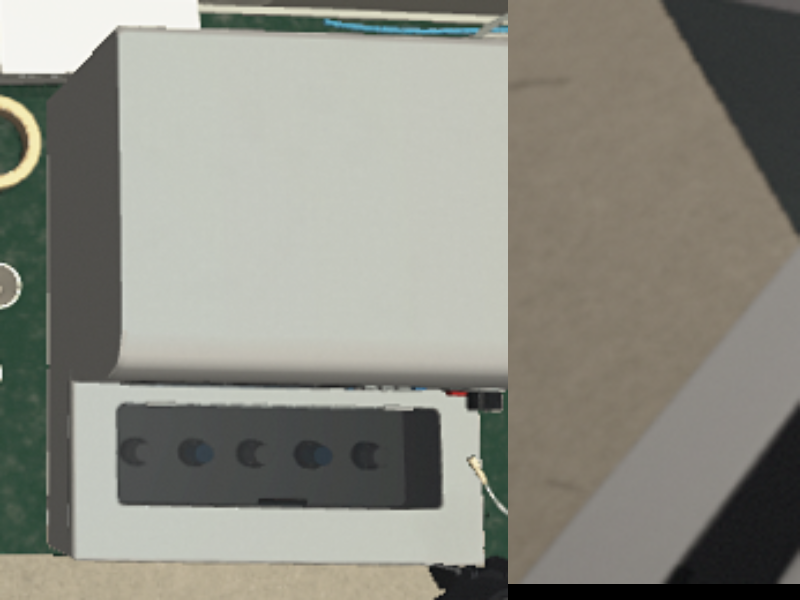

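The tall box is about 0.24 m high, at x>0.48 and y<-0.35; the low part is about 0.1 m high. I retract along x<0.45 at z 0.35, then take a wrist view over the stand.

```bash
python3 - <<'E'
from h import *
O=dict(v=(.5665,-.0455),j=(.5505,-.1428),d=(.5237,-.0881));c=np.array((.5747,-.0967))
for k,p in O.items():
    d=np.array(p)-c;a=np.arctan2(d[1],d[0])+np.pi/2
    for h in(0,np.pi):
        q=arm.ik([*p,.126],quat(a+h));print(k,np.degrees(a+h)%360,None if q is None else np.round(q,2))
for n,p,a in(("tray",(.633,.226),-.066),("tray",(.625,.102),-.066),("car",(.4657,.182),0),("car",(.4657,.182),1.57),("cr",(.5747,-.0967),1.4),("cr",(.5747,-.0967),0)):
    for h in(0,np.pi):
        q=arm.ik([*p,.1],quat(a+h));print(n,a,h,None if q is None else np.round(q,2))
arm.line_to([.294,-.575,.35]);arm.line_to([.40,-.2,.35],.25)
a=np.arctan2(-.0510,.0086)
print(np.degrees(a)) 
Q=[quat(b) for b in(a+np.pi/2,a-np.pi/2)]
cur=Rn.from_quat(arm.read_eef_rot());Q.sort(key=lambda q:(Rn.from_quat(q)*cur.inv()).magnitude())
print("now",arm.read_joint_positions(),cur.as_matrix()[:,1],arm.read_time())
E
```

```text
v 189.09900571105234 [-0.22  0.76  0.41  1.85 -0.48  0.64 -2.49]
v 9.099005711052314 [ 0.25  0.74 -0.33  1.83  0.38  0.63 -0.16]
j 332.30296302986176 [ 0.32  0.72 -0.16  1.83  0.19  0.6  -0.44]
j 152.3029630298618 [-0.14  0.8   0.58  1.85 -0.66  0.7  -2.8 ]
d 260.4284043462434 [ 0.07  0.68  0.08  1.94 -0.11  0.52 -1.51]
d 80.42840434624338 [ 0.48  0.74 -0.55  1.93  0.63  0.64  0.93]
tray -0.066 0 [-0.23  0.89 -0.27  1.53  0.3   0.77 -0.68]
tray -0.066 3.141592653589793 [ 0.16  1.17 -1.15  1.51  1.11  1.21  1.89]
tray -0.066 0 [-0.04  0.84 -0.27  1.65  0.32  0.69 -0.54]
tray -0.066 3.141592653589793 [ 0.37  1.14 -1.15  1.64  1.12  1.17  2.  ]
car 0 0 [-0.28  0.71 -0.2   2.04  0.32  0.43 -0.73]
car 0 3.141592653589793 [ 0.25  1.03 -1.15  2.02  1.19  1.    1.6 ]
car 1.57 0 [-0.19  0.72 -0.34  2.03  0.52  0.47  0.65]
car 1.57 3.141592653589793 [-0.46  0.7   0.07  2.04 -0.12  0.4  -1.87]
cr 1.4 0 [ 0.46  0.84 -0.55  1.8   0.65  0.69  0.94]
cr 1.4 3.141592653589793 [ 0.07  0.78  0.09  1.81 -0.12  0.56 -1.51]
cr 0 0 [ 0.29  0.79 -0.27  1.8   0.34  0.6  -0.18]
cr 0 3.141592653589793 [-0.14  0.82  0.45  1.82 -0.56  0.63 -2.5 ]
-80.42840434624335
now [ 0.51376123  0.25324753 -0.12288261  1.9021661   0.03741978  0.98852573
 -0.728922  ] [ 4.50838470e-01 -8.92605531e-01  2.00490971e-04] 2.2667
```

```bash
python3 - <<'E'
from h import *
import json
arm.line_to([.55,-.065,.26],.25,quat(-.066)); arm.pause(.3)
p,q=arm.read_tool_pos(),arm.read_eef_rot()
cv2.imwrite("pics/w1.png",snapshot("wrist"));json.dump([list(p),list(q)],open("w1.json","w"))
im=cv2.imread("pics/w1.png");cv2.imwrite("pics/w1b.png",cv2.resize(im[40:400,80:560],None,fx=1.65,fy=1.65,interpolation=cv2.INTER_CUBIC))
print(p,q,arm.read_time())
E
```

```text
[ 0.54978458 -0.06551422  0.26041597] [7.30399254e-01 6.83020355e-01 4.41570219e-06 3.53178572e-04] 3.8
```

View pics/w1b.png

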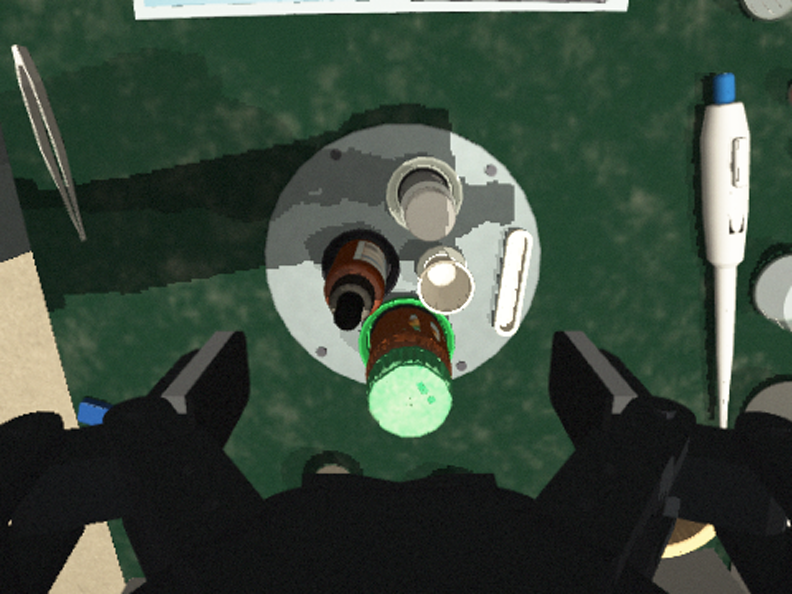

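The wrist view shows the jar cap at (410,400), crucible rim (446,287), vial socket (425,195) and dropper bulb (348,312) in crop pixels. I compare these with the top camera.

```bash
python3 - <<'E'
from h import *
import json
po=json.load(open("w1.json"))
for k,(u,v,z) in dict(jtop=(410,400,.092),cruc=(446,287,.048),vs=(425,195,.022),ds=(361,269,.022),js=(407,342,.022),disc=(402.5,259,.008),dtop=(348,312,.114),vtop=(430,217,.088),b1=(519,229,.018),b2=(508,335,.018)).items():
    print(k,pix("wrist",(80+(u+.5)/1.65-.5,40+(v+.5)/1.65-.5),z,po).round(4))
E
```

```text
jtop [ 0.5499 -0.143   0.092 ]
cruc [ 0.5749 -0.0963  0.048 ]
vs [ 0.5666 -0.0452  0.022 ]
ds [ 0.5235 -0.0895  0.022 ]
js [ 0.5495 -0.1418  0.022 ]
disc [ 0.5501 -0.0886  0.008 ]
dtop [ 0.5248 -0.0826  0.114 ]
vtop [ 0.5657 -0.0463  0.088 ]
b1 [ 0.6249 -0.0712  0.018 ]
b2 [ 0.6171 -0.1433  0.018 ]
```

Both cameras agree to about 1 mm. I write pick and place helpers and start with the dropper.

```bash
cat >> h.py <<'E'
S=dict(v=np.array((.5664,-.0450)),j=np.array((.5499,-.1428)),d=np.array((.5236,-.0886)),c=np.array((.5749,-.0968)))
TC=np.array((.629,.1637));TY=np.array((.066,.998));TA=-.066
T=dict(v=TC+.062*TY,d=TC,j=TC-.062*TY)
YAW={k:(lambda d:np.arctan2(d[1],d[0])+np.pi/2)(S[k]-S["c"]) for k in"djv"}; YAW["v"]-=np.pi
W=dict(j=(.76),d=.6,v=.56)   # pre-grasp openings
H=.06; G=.054; UP=.255
def at(xy,z): return [xy[0],xy[1],z+G]
def pick(xy,yaw,zg,opn,up,effort=30):
    """grasp-point height zg; ends lifted to grasp height up"""
    arm.move_gripper(opn)
    arm.line_to(at(xy,max(zg+.06,up-.02) if up>zg+.08 else up),.25,quat(yaw))
    arm.line_to(at(xy,zg),.1)
    arm.move_gripper(0.,effort)
    o=arm.read_opening()
    arm.line_to(at(xy,up),.15)
    print("pick",round(o,3),"lifted",round(arm.read_opening(),3),"F",round(float(arm.read_finger_force()),1),"t",arm.read_time(),flush=True)
def place(xy,yaw,zg,opn,up,v=.2):
    p=arm.read_tool_pos()
    arm.line_to(at(xy,p[2]-G),v,quat(yaw))
    arm.line_to(at(xy,zg+.02),.18)
    arm.line_to(at(xy,zg),.05)
    print("down",np.round(arm.read_ft_force(),1),np.round(arm.read_tool_pos()-np.array(at(xy,zg)),4))
    arm.move_gripper(opn)
    arm.line_to(at(xy,up),.2)
    print("placed t",arm.read_time(),flush=True)
E
python3 - <<'E'
from h import *
print({k:np.degrees(v) for k,v in YAW.items()})
pick(S["d"],YAW["d"],.012+H,W["d"],.20)
place(T["d"],TA,.004+H,W["d"],.19)
cv2.imwrite("pics/w2.png",snapshot("wrist"))
E
```

```text
{'d': np.float64(260.91843527853473), 'j': np.float64(-28.523118606311957), 'v': np.float64(9.318769036404195)}
pick 0.363 lifted 0.362 F 29.7 t 8.5917
down [-1.7 -1.3  8.9] [0.0004 0.0001 0.0016]
placed t 12.8667
```

View pics/w2.png

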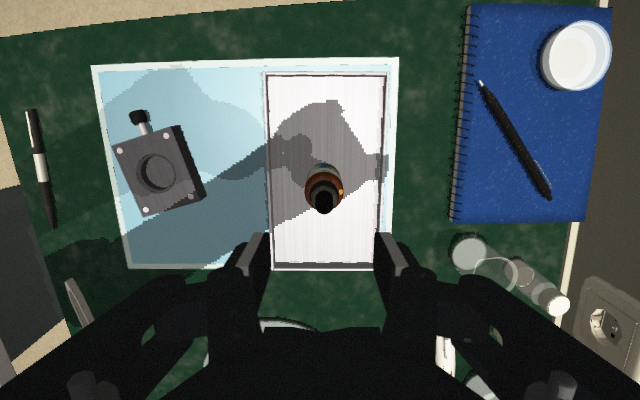

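The dropper stands upright at the tray's centre (325,190). Jar and vial next.

```bash
python3 - <<'E'
from h import *
pick(S["j"],YAW["j"],.012+H,W["j"],.19)
place(T["j"],TA,.004+H,W["j"],.19)
pick(S["v"],YAW["v"],.012+H-.005,W["v"],.19)
place(T["v"],TA,.004+H-.005,W["v"],.19)
arm.line_to([.53,.05,.32],.25)
arm.pause(.2)
p,q=arm.read_tool_pos(),arm.read_eef_rot()
a=snapshot("wrist");b=snapshot("top")
cv2.imwrite("pics/w3.png",a);cv2.imwrite("pics/t3.png",b)
import json;json.dump([list(p),list(q)],open("w3.json","w"))
c=cv2.resize(b[140:260,180:380],(660,396),interpolation=cv2.INTER_CUBIC)
cv2.imwrite("pics/t3c.png",c)
E
```

```text
pick 0.535 lifted 0.538 F 30.9 t 16.9917
down [-1.5 -0.6  8. ] [0.0003 0.0001 0.0017]
placed t 20.8167
pick 0.345 lifted 0.344 F 31.3 t 24.35
down [-2.  -1.6  7.1] [0.0002 0.0001 0.0012]
placed t 28.325
```

View pics/w3.png

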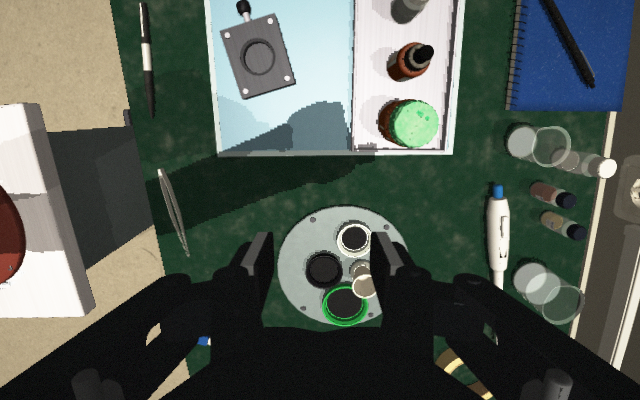

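All three bottles are upright in the tray: jar (415,124), dropper (412,60), vial (408,8). The sockets are empty, with the vial socket at (354,238), dropper (323,270) and jar (346,303). I check the well and sockets from this view, then move the crucible.

```bash
python3 - <<'E'
from h import *
import json
po=json.load(open("w3.json"))
for k,u,z in(("v",(354,238),.022),("d",(323.5,270),.022),("j",(346,303),.022),("well",(260,57),.02),("cr",(364,286),.048)):print(k,pix("wrist",u,z,po).round(4))
C=np.array((.4658,.1818)); yaw=-.25+0.5
pick(S["c"],0.1,.047,.6,.15,25)
print(arm.ik(at(C,.043),quat(0.22)))
arm.line_to(at(C,.12),.2,quat(0.22)); arm.pause(.2)
p,q=arm.read_tool_pos(),arm.read_eef_rot();json.dump([list(p),list(q)],open("w4.json","w"))
a=snapshot("wrist");cv2.imwrite("pics/w4.png",a)
E
```

```text
v [ 0.5651 -0.0413  0.022 ]
d [ 0.523  -0.0846  0.022 ]
j [ 0.5508 -0.1372  0.022 ]
well [0.4683 0.1828 0.02  ]
cr [ 0.5732 -0.096   0.048 ]
pick 0.37 lifted 0.364 F 24.8 t 32.9583
[-0.23492915  0.72077361 -0.27350717  2.03689348  0.43304873  0.43874167
 -0.6190322 ]
```

View pics/w4.png

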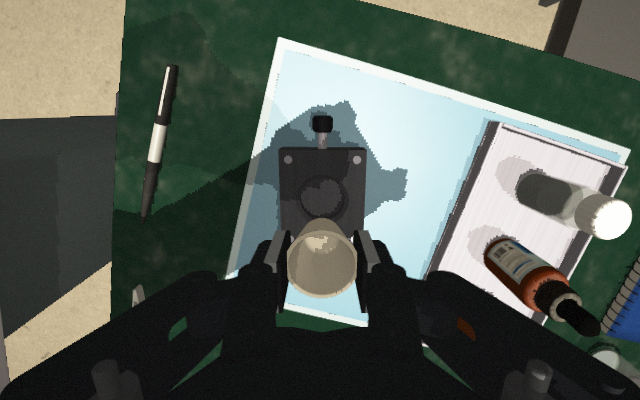

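The crucible is held upright, and the well is at about (322,198). I check the offset and place it.

```bash
python3 - <<'E'
from h import *
import json
po=json.load(open("w4.json"))
w=pix("wrist",(322,199),.02,po);print("well",w)
C=np.array((.4658,.1818))
C=C+np.clip((w[:2]-C)*.5,-.001,.001)
arm.line_to(at(C,.065),.2);arm.line_to(at(C,.0432),.05)
print(np.round(arm.read_ft_force(),1),arm.read_tool_pos()[2]-G)
arm.move_gripper(.5);arm.line_to(at(C,.12),.2)
arm.line_to(at(C+np.array([0,.02]),.16),.2); arm.pause(.1)
a=snapshot("wrist");cv2.imwrite("pics/w5.png",cv2.resize(a[80:300,220:470],None,fx=2,fy=2));print(arm.read_time())
b=snapshot("top")
cv2.imwrite("pics/t5.png",cv2.resize(b[172:256,296:380],None,fx=7,fy=7,interpolation=cv2.INTER_CUBIC))
E
```

```text
well [0.46546139 0.18360305 0.02      ]
[-0.6 -1.9 14.9] 0.04478821261006321
37.2
```

View pics/w5.png

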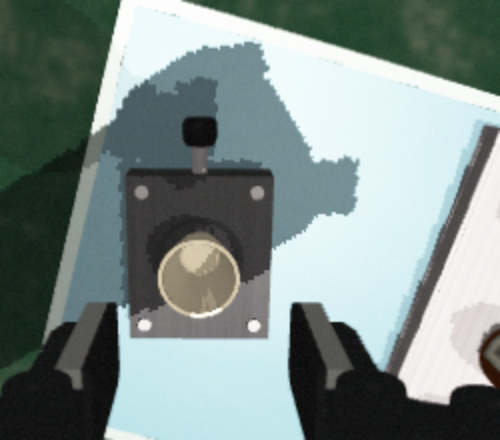

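View pics/t5.png

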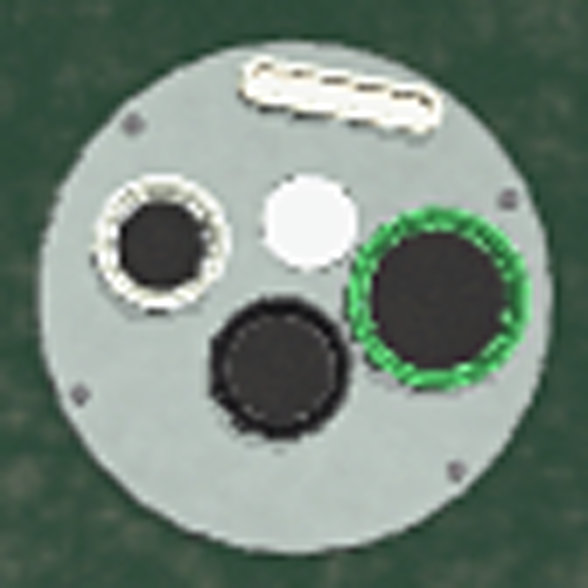

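The crucible is in the well, with its rim round at (199,277). The emptied sockets are at (162,242), (281,367) and (438,299) in the crop, the same as measured before. I put the bottles back.

```bash
python3 - <<'E'
from h import *
h=H-.005
pick(T["v"],TA,.004+h,W["v"],.19)
place(S["v"],YAW["v"],.012+h,W["v"],.19)
pick(T["j"],TA,.004+H,W["j"],.19)
place(S["j"],YAW["j"],.012+H,W["j"],.19)
pick(T["d"],TA,.004+H,W["d"],.2)
place(S["d"],YAW["d"],.012+H,W["d"],.2)
arm.line_to([.43,.05,.3],.25); arm.pause(.3)
b=snapshot("top");s=snapshot("side")
b=cv2.resize(b[160:270,190:390],(800,440),interpolation=cv2.INTER_CUBIC)
s=cv2.resize(s[125:265,250:400],(600,560),interpolation=cv2.INTER_CUBIC)
cv2.imwrite("pics/t6.png",b);cv2.imwrite("pics/s6.png",s)
E
```

```text
pick 0.343 lifted 0.343 F 29.6 t 40.875
down [0.  0.3 1. ] [-0.0003 -0.0001 -0.0003]
placed t 44.7667
pick 0.54 lifted 0.539 F 30.9 t 48.3583
down [-0.5 -0.2  1.2] [-0.0002 -0.     -0.    ]
placed t 52.0917
pick 0.364 lifted 0.363 F 29.7 t 56.475
down [-0.8  0.4  1.1] [-0.0001  0.     -0.0001]
placed t 60.7083
```

View pics/t6.png

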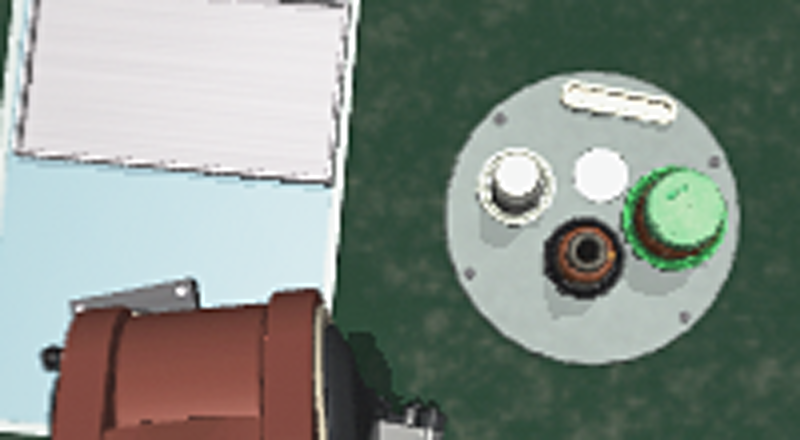

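View pics/s6.png

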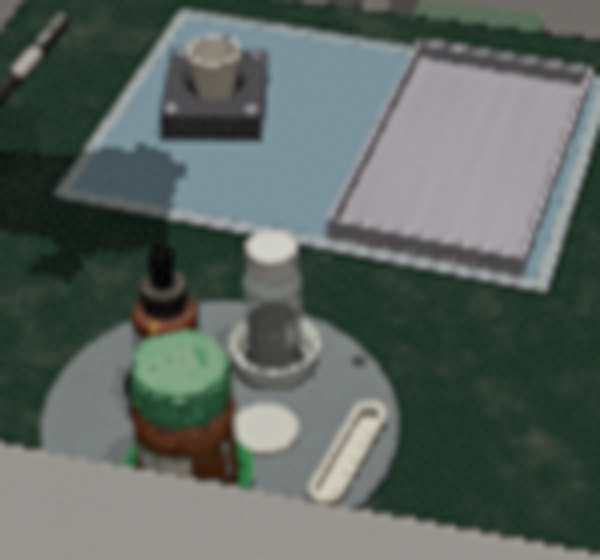

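The bottles are back upright in their own sockets, the boat is unmoved, and the crucible stands in the carrier with its rim at side-crop (214,50). I check the rim height before handing in.

```bash
python3 - <<'E'
from h import *
c=camera_info("side");K=np.array([[c["fx"],0,c["cx"]],[0,c["fy"],c["cy"]],[0,0,1]])
X=np.array([[.4658,.182,z] for z in(.044,.050,.056)])
uv=cv2.projectPoints(X,cv2.Rodrigues(c["R"])[0],c["t"],K,c["dist_coeffs"])[0][:,0]
print((uv-[250,125])*4)
E
```

```text
[[208.46165862  54.39050677]
 [208.10008744  46.21141306]
 [207.73572663  37.97130442]]
```

The observed row of 50 matches a fully seated rim (54 predicted, against 38 if it were perched on the block), and it is level. I hand the job in.

```bash
python3 -c "
from h import *
print(ticket.finish_job(),arm.read_time())"
```

```text
the job is handed in; nothing more can be done
the job is handed in; nothing more can be done
```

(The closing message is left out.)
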